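Tip the loaded skip into the viewing tray and ease it back

TASK

Two brass tipping skips stand on the appraisal table; push the one that holds the wooden pill box right over, past its balance point, so that the box slides out into the felt tray in front of it. Then ease that skip gently back upright until it sits on its rest, without letting it drop, and leave the empty skip untipped.

Things in the scene. Friction and masses are not known exactly. Their poses are not given: they have to be found in the camera images.
- feeder: Tip feeder holding the pill box: wooden base 290 x 160 mm fixed to the table, brass skip on two steel posts, felt tray in front. Origin: on the table below the middle of the hinge axis; x = tipping direction (away from the robot within 25 deg), y along the hinge axis, which is at z = 85. Tray inside: x 17 to 168, y +-70, felt at z = 12, walls to z = 38, far wall 48. Skip on its rest: x -85 to 30, y +-45, walls to z = 122.
- push_bar (a point): Middle of the round steel push bar (10 mm diameter, along the hinge axis) over the back of the loaded skip, between two straps with 80 mm clear; 60 mm of free air below it. It turns with the skip, 122 mm from the hinge axis. In the feeder's frame: upright at x = -70, z = 185; fully tipped at x = 105, z = 147. Its y is the hinge axis; x and z are the feeder's when upright.
- skip (a joint): Tilt of the loaded skip, rad: 0 upright on its rest (start), grows as it tips to the tray, stop at 1.65. 350 g, held by its own weight: 1 to 2 N at the push bar starts it; it balances near 1.0 and beyond that falls to the stop by itself and stays. Brought back below 1.0 it falls upright unless held back (dropped, it lands at 3 to 4 rad/s; eased is under 2; letting go in the last 0.15 is fine).
- pillbox: Small closed turned boxwood pill box, a squat pale wooden cylinder of 36 mm diameter and 23 mm high, about 30 g, lying loose in one of the two skips. Origin: centre of its underside, z up along its axis.
- spare_skip (a joint): Tilt in rad of the other, empty skip on an identical feeder 0.3 to 0.55 m to the left or right (which side is which varies); 0 upright. It is to stay upright.

How it is judged:
On the way:
1. the skip is tipped right over and the pill box lies in the tray in front of it (value of joint skip above 1.35 rad and x of pillbox in the frame of feeder between 0.015 and 0.17 m and y of pillbox in the frame of feeder between -0.072 and 0.072 m and height (world z) of pillbox below 0.048 m), for 0.2 s.
At the end, for the whole second after the job is handed in: The tipped skip is back upright on its rest (within 0.1 rad) and still, the pill box rests inside the felt tray of its feeder (anywhere within the tray walls), and the empty skip is upright (within 0.1 rad) (value of joint each of skip, spare_skip below 0.1 rad and velocity of joint skip between -0.1 and 0.1 rad/s and x of pillbox in the frame of feeder between 0.015 and 0.17 m and y of pillbox in the frame of feeder between -0.072 and 0.072 m and height (world z) of pillbox below 0.048 m and linear speed of pillbox below 0.03 m/s); the robot touches nothing.
It fails at once if the skip drops or is slammed back on its rest (returning faster than 2 rad/s between 0.6 and 0.15 rad) (value of joint skip between 0.15 and 0.6 rad and velocity of joint skip below -2 rad/s).
It fails at once if the empty skip is tipped by more than 0.3 rad (value of joint spare_skip above 0.3 rad).
It also fails if it takes over 48 s, if anything falls off the work surface, if the arm or the gripper's body presses on something with over 40 N, if the wrist force passes 120 N, or if a joint passes its speed limit or range.

ROBOT

A 6-joint arm with a two-finger parallel gripper is mounted at the origin on the work surface. World frame = base frame: x ahead of the robot, y to its left, z up, the work surface at z = 0. Lengths are in m, angles in rad, forces in N, time in s.
With the tool pointing down it reaches from about 0.375 to 0.925 m from the base axis. Payload 5.7 kg.
Tool frame: the origin (TCP) lies on the centre line of the jaws, within the pads' length; the fingertips stand 14 mm ahead of it and the grasp point (between the pads) lies 5 mm behind it; z points along the fingers, y is the direction in which the jaws open and shut (so a half turn about z gives the same grasp; the last joint's range is limited). The gripper opens to 88 mm and grips with 3 to 60 N. Pads are 20 mm wide; open, the fingers measure 115 mm over their backs; the gripper's body (75 mm by 178 mm) begins 61 mm behind the grasp point.
Start: joints at [1.069, 0.359, 1.51, -0, 1.272, -0.115], TCP at [0.226, 0.556, 0.209] pointing down, gripper open.
Joint ranges: [-2.97, 2.97], [-1.01, 2.36], [0.21, 2.38], [-0.96, 4.11], [0.2, 2.71], [-2.98, 2.98]. Speed limits (rad/s): [2.39, 2.39, 3.14, 3.14, 3.14, 3.14].

INTERFACE

Orientations are given as [roll, pitch, yaw] about the fixed x, y, z axes, in that order (R = Rz(yaw) Ry(pitch) Rx(roll)).
In Python, from workcell import manip gives the robot as it stands.
- The arm moves only by the tool play_rows, never from a script. Its argument "deltas" is a list that holds one entry, the list of rows, each a list of 7 numbers: the shift along the tool's x, y, z normalised to -1 to 1, where 1 is 0.5 m, then the turn, a rotation vector about the tool's x, y, z normalised to -1 to 1, where 1 is pi rad, then the opening, from -1 (shut) to 1 (fully open), so that 0 is half open. In form: [[[dx, dy, dz, rx, ry, rz, claw], ...]]. A call has 1 to 5 rows; each row shifts and turns the commanded pose from where the row before left it, along the tool's axes as they then stand; what a row does not reach is not made up. A row lasts 1/12 s, in which the tool goes at most 41.7 mm and 7.16 degrees, less where a joint would pass 70% of its speed; a pose out of reach is approached as far as the arm can. A call with a number of a shift or a turn outside -1 to 1 is refused whole. A call with a gripper value outside its range is refused whole. The fingers move at their own pace and stop on an object; the grip force is fixed at half the most. Time passes only in rows, so rows that do not move let the fingers close. It gives the time, the measured TCP pose, the force and the opening at its end, in the units of the state.
- manip.read_state(): the state, without advancing time (a new reading comes with each control period).
- manip.get_image(name): name is "scene" or "top"; returns a dict with "pixels" (400x640x3 uint8, red, green, blue), "mtx" (3x3 intrinsics, pixels), "dist_coeffs" ([k1, k2, p1, p2, k3] as OpenCV has them; the pictures are not rectified), "extrinsics" (4x4, takes a point from world to camera coordinates). Camera axes: x right, y down, z forward; pixel columns grow to the right and rows downward; lengths in m; the calibration is good to about 2 mm. A picture is of the moment at which its call begins. There is no depth.
- manip.hand_in(): hands the job in, once; it reports no verdict.
The state is a dict: "clock": time; "joint_pos": joint angles; "qvel": joint speeds; "joint_efforts": joint torques, N m; "tool_pos": TCP position; "tool_rot": TCP orientation; "contact_force": force on the tool from outside, world axes, zero at the start; "wrist_torque": the same for the moment, N m; "finger_gap": opening from 0.0 (shut) to 1.0 (fully open).
Only numpy, scipy, OpenCV 4.12 (cv2) and the standard library are available. Lean on these libraries where they do the work, as an engineer would, in place of code of your own. Each camera call takes 0.05 s, during which the arm holds its last target. There are 200 camera calls.

## Working session

There is one attempt and no reset: what is moved stays moved. The work goes in short steps, Python scripts to look and compute and a tool call to move; the robot and the scene stay as the last step left them, time stands still between calls to the robot, and variables do not carry over. Pictures are saved under pics/ and viewed, about 8 in all and at most 12, crops included, and the job is handed in when it is done.

Besides the shell and the picture viewer there is one more tool, called after ">>>" in YAML: its name, and indented under it one key for each argument. play_rows: Moves the arm, as the interface text tells. Scaled input: -1 to 1 covers 0.5 m each way for a shift and pi rad each way for a turn. Its arguments: {"type":"object","properties":{"deltas":{"type":"array"}},"required":["deltas"]}

```bash
mkdir -p pics
python3 - <<'E'
from workcell import manip
import cv2,pickle
d={}
for n in("scene","top"):
    d[n]=manip.get_image(n); cv2.imwrite(f"pics/{n}0.png",d[n]["pixels"][:,:,::-1])
    print(n,d[n]["mtx"],d[n]["dist_coeffs"],d[n]["extrinsics"])
pickle.dump(d,open("d0.pkl","wb"))
print(manip.read_state())
E
```

```text
scene [[497.48816376   0.         316.92910043]
 [  0.         497.48816376 205.21486328]
 [  0.           0.           1.        ]] [-0.09954147  0.          0.          0.          0.        ] [[-0.72173492  0.69204421  0.01317238  0.3735048 ]
 [ 0.43862119  0.47199545 -0.76474292 -0.1021896 ]
 [-0.53545322 -0.54616399 -0.64420086  1.36212719]
 [ 0.          0.          0.          1.        ]]
top [[516.6615039    0.         321.23960698]
 [  0.         516.6615039  198.7957103 ]
 [  0.           0.           1.        ]] [-0.01653369  0.          0.          0.          0.        ] [[ 0.07457485 -0.99721316  0.00212391 -0.04443129]
 [-0.97286259 -0.07322132 -0.21949264  0.49914694]
 [ 0.21903646  0.01430236 -0.97561184  0.90274519]
 [ 0.          0.          0.          1.        ]]
{'clock': 0.1, 'joint_pos': array([ 1.06891989e+00,  3.59418980e-01,  1.51130471e+00,  8.94637440e-06,
        1.27250320e+00, -1.15140339e-01]), 'qvel': array([-1.25706973e-03, -1.71210382e-03, -3.46775643e-03,  6.42573872e-05,
       -9.31960230e-05,  1.47877907e-03]), 'joint_efforts': array([-6.24939530e-04, -5.16354203e+01, -2.71405041e+01,  6.76034018e-02,
        2.75607698e-02, -8.14508269e-06]), 'tool_pos': array([0.22601927, 0.55511563, 0.20850942]), 'tool_rot': array([-3.13997022e+00, -1.96241736e-04,  2.75485376e+00]), 'contact_force': array([0.65826537, 0.43655606, 0.86198987]), 'wrist_torque': array([ 0.03236617, -0.00529956, -0.01247065]), 'finger_gap': 1.000022948370803}
```

View pics/scene0.png

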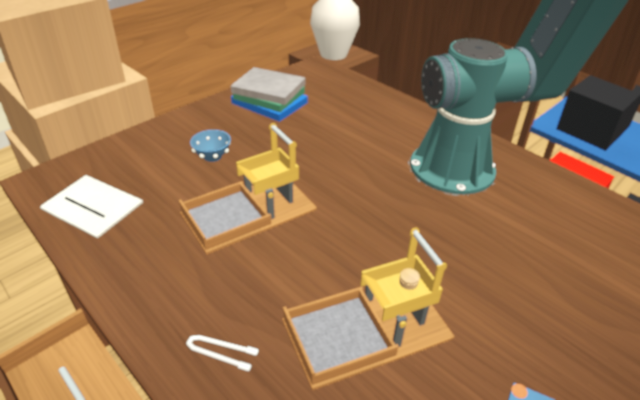

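View pics/top0.png

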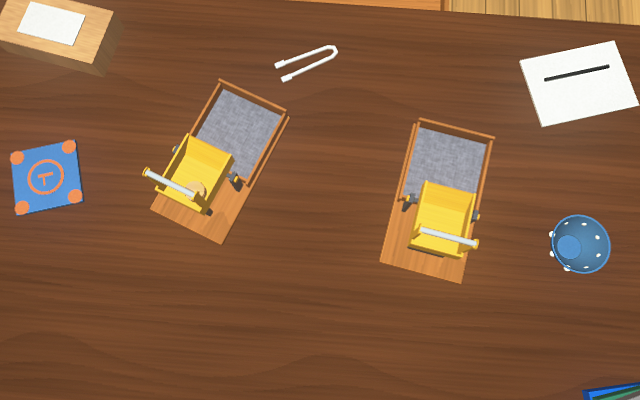

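The pill box is in the skip at scene (410,278). In the top view that is the left feeder, with bar ends near (146,172) and (193,195), tray far corners near (219,80) and (287,110), and base back corners near (151,209) and (221,244). The empty skip is on the right in the top view.

```bash
cat > h.py <<'E'
import numpy as np,cv2
def ray(im,uv,z):
    n=cv2.undistortPoints(np.array(uv,float).reshape(-1,1,2),im["mtx"],im["dist_coeffs"]).reshape(-1,2)
    E=im["extrinsics"];R=E[:3,:3];c=-R.T@E[:3,3]
    d=np.c_[n,np.ones(len(n))]@R
    return c+d*((z-c[2])/d[:,2])[:,None]
def proj(im,P):
    E=im["extrinsics"];return cv2.projectPoints(np.array(P,float).reshape(-1,1,3),cv2.Rodrigues(E[:3,:3])[0],E[:3,3],im["mtx"],im["dist_coeffs"])[0].reshape(-1,2)
E
python3 - <<'E'
import pickle;from h import *
d=pickle.load(open("d0.pkl","rb"));np.set_printoptions(precision=4,suppress=True)
def bar(im,box):
    x0,y0,x1,y1=box;p=im["pixels"][y0:y1,x0:x1].astype(int)
    hsv=cv2.cvtColor(p.astype(np.uint8),cv2.COLOR_RGB2HSV)
    m=((hsv[...,1]<50)&(hsv[...,2]>150)).astype(np.uint8)
    n,l,s,c=cv2.connectedComponentsWithStats(m);k=1+np.argmax(s[1:,4]);ys,xs=np.where(l==k)
    q=np.c_[xs+x0,ys+y0].astype(float);mu=q.mean(0);v=np.linalg.svd(q-mu,full_matrices=False)[2][0];t=(q-mu)@v
    print(s[k],mu+t.min()*v,mu+t.max()*v);return np.array([mu+t.min()*v,mu+t.max()*v])
t=d["top"];s=d["scene"]
bt=bar(t,(135,160,205,205));bs=bar(s,(405,225,450,272))
for z in(.185,.19):print(z,ray(t,bt,z),ray(s,bs,z))
b2=bar(t,(410,220,485,255));print("spare",ray(t,b2,.185))
print("far",ray(t,[(219,80),(287,110)],.048));print("back",ray(t,[(151,209),(221,244)],.01))
# felt
hsv=cv2.cvtColor(t["pixels"],cv2.COLOR_RGB2HSV);m=((hsv[...,1]<60)&(hsv[...,2]>80)&(hsv[...,2]<200)).astype(np.uint8)
m[:, :180]=0;m[:,300:]=0;m[:70]=0;m[190:]=0
ys,xs=np.where(m);P=ray(t,np.c_[xs,ys],.012);r=cv2.minAreaRect(P[:,:2].astype(np.float32));print(r,cv2.boxPoints(r))
E
```

```text
[ 10  10  49  27 298] [145.3513 171.2796] [193.1898 194.6108]
[  9   5  28  35 253] [413.9114 230.8629] [440.0086 263.7859]
0.185 [[0.4962 0.2785 0.185 ]
 [0.4635 0.1961 0.185 ]] [[0.4587 0.1881 0.185 ]
 [0.4912 0.2691 0.185 ]]
0.19 [[0.4949 0.2767 0.19  ]
 [0.4624 0.1948 0.19  ]] [[0.4635 0.191  0.19  ]
 [0.4958 0.2713 0.19  ]]
[ 10   7  57  19 321] [420.3068 228.8472] [475.8338 243.6245]
spare [[ 0.4352 -0.1685  0.185 ]
 [ 0.4183 -0.2564  0.185 ]]
far [[0.7273 0.2123 0.048 ]
 [0.6743 0.0728 0.048 ]]
back [[0.4663 0.3213 0.01  ]
 [0.4088 0.1778 0.01  ]]
((0.6485692858695984, 0.17040303349494934), (0.13386788964271545, 0.31968069076538086), 68.24321746826172) [[0.4753 0.1675]
 [0.7722 0.049 ]
 [0.8218 0.1733]
 [0.5249 0.2918]]
```

>>> play_rows:
  deltas:
    - [[0,0,-0.02,0,0,0.038,0],[0,0,-0.02,0,0,0.038,0],[0,0,-0.02,0,0,0.038,0],[0,0,-0.02,0,0,0.038,0],[0,0,-0.02,0,0,0.038,0]]

```text
clock: 0.52
tool_pos: [0.2261, 0.5553, 0.2592]
tool_rot: [-3.14, 0.001, 2.152]
contact_force: [-0.3, -0.5, -0.3]
finger_gap: 0.664
```

>>> play_rows:
  deltas:
    - [[0,0,-0.01,0,0,0.038,0],[0,0,-0.01,0,0,0.038,0],[0,0,-0.01,0,0,0.038,0],[0,0,0,0,0,0.038,0],[0,0,0,0,0,0.038,0]]

```text
clock: 0.93
tool_pos: [0.2263, 0.5556, 0.2742]
tool_rot: [-3.141, 0.0, 1.555]
contact_force: [0.8, -0.1, 0.7]
finger_gap: 0.502
```

>>> play_rows:
  deltas:
    - [[0,0,0,0,0,0.038,0],[0,0,0,0,0,0.038,0],[0,0,0,0,0,0.038,0],[0,0,0,0,0,0.003,0],[0,0,0,0,0,0,0]]

```text
clock: 1.35
tool_pos: [0.2262, 0.5554, 0.2738]
tool_rot: [-3.141, 0.001, 1.196]
contact_force: [-0.6, -0.1, 0.3]
finger_gap: 0.501
```

>>> play_rows:
  deltas:
    - [[-0.034,0.059,0,0,0,0,0],[-0.034,0.059,0,0,0,0,0],[-0.034,0.059,0,0,0,0,0],[-0.034,0.059,0,0,0,0,0],[-0.034,0.059,0,0,0,0,0]]

```text
clock: 1.77
tool_pos: [0.3327, 0.4209, 0.2741]
tool_rot: [-3.142, 0.0, 1.198]
contact_force: [0.3, 1.5, -0.1]
finger_gap: 0.497
```

>>> play_rows:
  deltas:
    - [[-0.034,0.059,0,0,0,0,0],[-0.034,0.059,0,0,0,0,0],[-0.034,0.059,0,0,0,0,0],[-0.034,0.059,0,0,0,0,0],[-0.034,0.059,0,0,0,0,0]]

```text
clock: 2.18
tool_pos: [0.4386, 0.2874, 0.2743]
tool_rot: [-3.142, 0.0, 1.197]
contact_force: [0.2, 0.4, -0.1]
finger_gap: 0.495
```

>>> play_rows:
  deltas:
    - [[-0.034,0.059,0,0,0,0,0],[-0.034,0.059,0,0,0,0,0],[0,0,0,0,0,0,0],[0,0,0,0,0,0,0]]

```text
clock: 2.52
tool_pos: [0.481, 0.2343, 0.274]
tool_rot: [-3.141, 0.0, 1.193]
contact_force: [-0.1, 0.9, -0.2]
finger_gap: 0.5
```

Run:
```python
from workcell import manip
from h import *
a=manip.get_image("scene");b=manip.get_image("top")
f=lambda p,x,y:cv2.resize(p[y:y+200,x:x+200,::-1],(400,400))
cv2.imwrite("pics/c1.png",np.hstack([f(a["pixels"],320,150),f(b["pixels"],90,80)]))
s=manip.read_state();print(s["tool_pos"],s["tool_rot"])
p=s["tool_pos"]; e=np.array([.479,.2345])-p[:2]; y=s["tool_rot"][2]
print("tool dx,dy mm",1e3*(np.cos(y)*e[0]+np.sin(y)*e[1]),1e3*(np.sin(y)*e[0]-np.cos(y)*e[1]))
```

```text
[0.47963926 0.23592    0.27402846] [-3.14054711e+00  1.08830832e-04  1.19485081e+00]
tool dx,dy mm -1.55553337855204 -0.07326066531417832
```

View pics/c1.png

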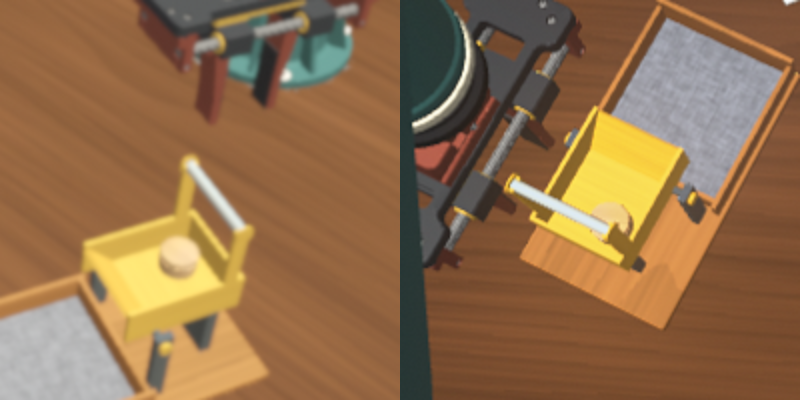

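Run:
```python
from workcell import manip
from h import *
for n,o in(("scene",(320,150)),("top",(90,80))):
    a=manip.get_image(n)
    s=manip.read_state();
    for P in ([.4797,.236,.26],[.4797,.236,.274],[.4797,.236,.335],[.479,.2345,.185]): print(n,P,(proj(a,P)-o)*2, proj(a,P))
    print(a["extrinsics"][:,3])
    cv2.imwrite(f"pics/{n}2.png",a["pixels"][:,:,::-1])
print(manip.read_state())
```

```text
scene [0.4797, 0.236, 0.26] [[231.15140229 135.83590518]] [[435.57570114 217.91795259]]
scene [0.4797, 0.236, 0.274] [[234.03303103 122.88036361]] [[437.01651551 211.4401818 ]]
scene [0.4797, 0.236, 0.335] [[247.25992888  62.89869498]] [[443.62996444 181.44934749]]
scene [0.479, 0.2345, 0.185] [[215.70889022 199.29611544]] [[427.85444511 249.64805772]]
[ 0.3735048  -0.1021896   1.36212719  1.        ]
top [0.4797, 0.236, 0.26] [[130.98490927 180.56005581]] [[155.49245463 170.2800279 ]]
top [0.4797, 0.236, 0.274] [[124.96402967 175.25633702]] [[152.48201484 167.62816851]]
top [0.4797, 0.236, 0.335] [[ 95.94805976 149.6898392 ]] [[137.97402988 154.8449196 ]]
top [0.479, 0.2345, 0.185] [[161.61359648 206.98997309]] [[170.80679824 183.49498655]]
[-0.04443129  0.49914694  0.90274519  1.        ]
{'clock': 2.7167, 'joint_pos': array([3.28806848e-01, 2.09633945e-01, 1.55917839e+00, 3.98694436e-04,
       1.37330728e+00, 7.03718873e-01]), 'qvel': array([ 0.00598499, -0.00185579, -0.00196678, -0.00299622,  0.0010016 ,
        0.00218965]), 'joint_efforts': array([-5.90892769e-01, -4.29945374e+01, -2.87600702e+01,  3.21757200e-02,
       -4.34575416e-02, -1.23879395e-02]), 'tool_pos': array([0.47932495, 0.23650505, 0.27417015]), 'tool_rot': array([-3.14093793e+00,  4.29439543e-05,  1.19580599e+00]), 'contact_force': array([-0.10345415, -0.48055671, -0.0587081 ]), 'wrist_torque': array([-0.05731826,  0.08252036, -0.00051243]), 'finger_gap': 0.5009318243910714}
```

View pics/scene2.png

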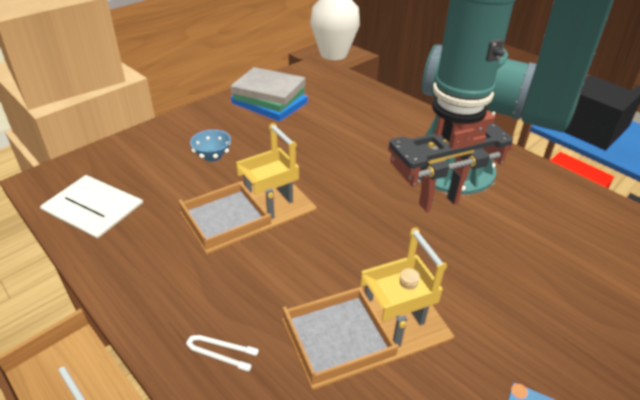

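The pictures show the jaws at scene (425–455, 205), while the reported TCP projects near (436,218). I'll check the fingertips in enlarged crops.

Run:
```python
import cv2,numpy as np
a=cv2.imread("pics/scene2.png");b=cv2.imread("pics/top2.png")
f=lambda p,x,y:cv2.resize(p[y:y+140,x:x+100],(400,560),interpolation=cv2.INTER_CUBIC)
cv2.imwrite("pics/c3.png",np.hstack([f(a,395,130),f(b,95,70)]))
```

```text
(no output)
```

View pics/c3.png

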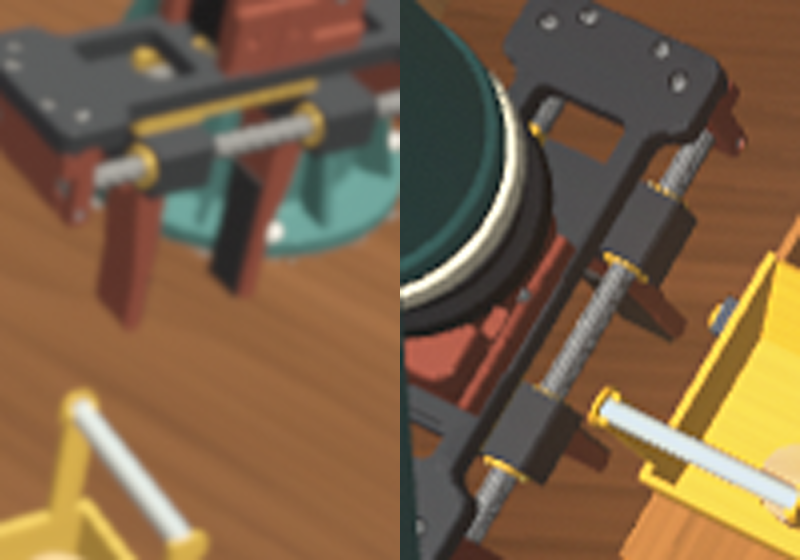

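Run:
```python
import pickle;from h import *
d=pickle.load(open("d0.pkl","rb"))
def tri(us,ut):
    n=[cv2.undistortPoints(np.array([[u]],float),d[k]["mtx"],d[k]["dist_coeffs"]).reshape(2,1) for k,u in(("scene",us),("top",ut))]
    X=cv2.triangulatePoints(d["scene"]["extrinsics"][:3],d["top"]["extrinsics"][:3],*n).ravel();X=X[:3]/X[3]
    print(X.round(4),(proj(d["scene"],X)-us).round(1),(proj(d["top"],X)-ut).round(1))
tri((426,211),(165,154));tri((455,203),(145,187));tri((440.5,207),(155,170.5))
print("bar");tri((413.9,230.9),(193.2,194.6));tri((440,263.8),(145.35,171.3))
tri((413.9,230.9),(145.35,171.3));tri((440,263.8),(193.2,194.6))
# pillbox sits in bottom
tri((410,278),(200,187))
```

```text
[0.4983 0.2225 0.2777] [[-2.2 -0.1]] [[-2.2  1.2]]
[0.4475 0.2439 0.2783] [[-2.2 -0. ]] [[-2.3  1.1]]
[0.4729 0.2331 0.2778] [[-2.1 -0.1]] [[-2.1  1.1]]
bar
[0.4633 0.193  0.191 ] [[1.1 0.1]] [[ 1.  -0.6]]
[0.4958 0.2739 0.192 ] [[1.5 0. ]] [[ 1.4 -0.7]]
[0.4964 0.2382 0.2433] [[15.1 -0.1]] [[13.7 -8.8]]
[0.462  0.2298 0.1358] [[-12.9  -1. ]] [[-12.9   6. ]]
[0.4922 0.2123 0.1041] [[-3.1 -0.2]] [[-2.8  1.6]]
```

>>> play_rows:
  deltas:
    - [[0,0.006,0.03,0,0,0,0],[0,0,0.03,0,0,0,0],[0,0,0.03,0,0,0,0],[0,0,0.03,0,0,0,0],[0,0,0,0,0,0,0]]

```text
clock: 3.13
tool_pos: [0.4802, 0.2349, 0.2116]
tool_rot: [-3.138, 0.003, 1.196]
contact_force: [0.0, -0.1, 0.1]
finger_gap: 0.5
```

```bash
cat > snap.py <<'E'
import sys;from workcell import manip
from h import *
a=manip.get_image("scene");b=manip.get_image("top")
f=lambda p,x,y:cv2.resize(p[y:y+140,x:x+100,::-1],(400,560),interpolation=cv2.INTER_CUBIC)
x=[int(v) for v in sys.argv[2:]]
cv2.imwrite(sys.argv[1],np.hstack([f(a["pixels"],*x[:2]),f(b["pixels"],*x[2:])]))
s=manip.read_state();print(s["clock"],s["tool_pos"],s["tool_rot"],s["contact_force"])
E
python3 snap.py pics/c4.png 380 170 110 90
```

```text
3.2333 [0.482106   0.23521941 0.2141874 ] [-3.14064428e+00  7.47724507e-04  1.19542874e+00] [0.07264243 0.64440534 0.1163233 ]
```

View pics/c4.png

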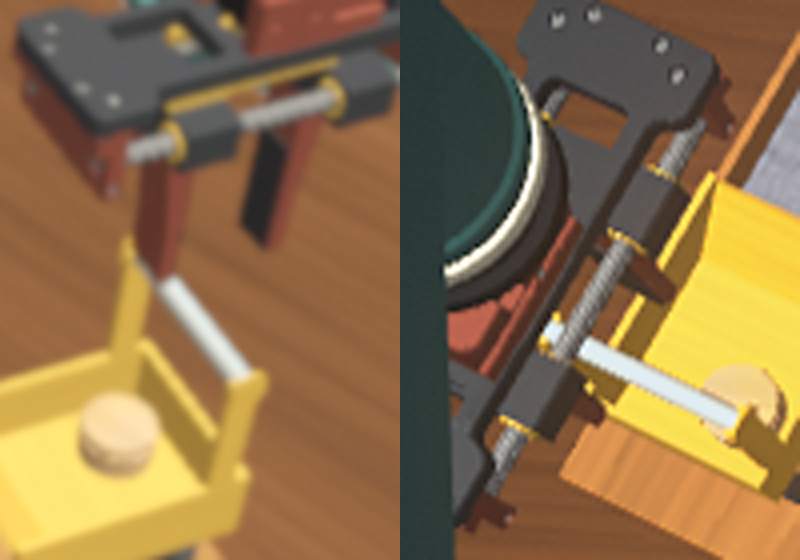

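The fingers straddle the bar cleanly in both views, and the bar's middle lies between the jaws. Next I go down and narrow the jaws.

>>> play_rows:
  deltas:
    - [[0,0,0.02,0,0,0,0],[0,0,0.02,0,0,0,0],[0,0,0.02,0,0,0,0],[0,0,0.008,0,0,0,-0.2],[0,0,0,0,0,0,-0.5]]

```text
clock: 3.65
tool_pos: [0.482, 0.2341, 0.1788]
tool_rot: [-3.139, 0.002, 1.193]
contact_force: [-0.3, -0.1, -0.1]
finger_gap: 0.384
```

>>> play_rows:
  deltas:
    - [[0,0,0,0,0,0,-0.5],[0,0,0,0,0,0,-0.55],[0,0,0,0,0,0,-0.55],[0,0,0,0,0,0,-0.55]]

```text
clock: 3.98
tool_pos: [0.4834, 0.2345, 0.1807]
tool_rot: [3.141, -0.0, 1.193]
contact_force: [-0.6, -0.0, 0.4]
finger_gap: 0.226
```

```bash
python3 snap.py pics/c5.png 380 190 130 110
```

```text
4.0833 [0.48327951 0.23453217 0.18056302] [ 3.14111036e+00 -3.59920738e-04  1.19338224e+00] [ 0.39204916 -0.52245954 -0.26263189]
```

View pics/c5.png

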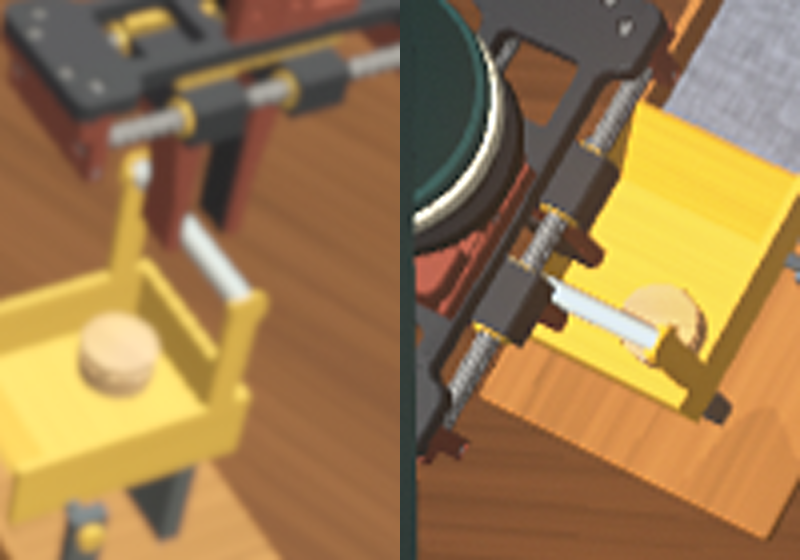

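Run:
```python
import numpy as np
t=np.linspace(0,1.62,7);f=np.arctan2(100,-70)-t
x=122*np.cos(f);z=122*np.sin(f)
for a,b,c,d in zip(t[1:],x[1:],np.diff(x),np.diff(z)):print(round(a,2),round(b,1),"dy %.4f dz %.4f"%(c/500/5,-d/500/5))
```

```text
0.27 -40.8 dy 0.0117 dz -0.0060
0.54 -8.6 dy 0.0129 dz -0.0027
0.81 24.2 dy 0.0131 dz 0.0008
1.08 55.2 dy 0.0124 dz 0.0043
1.35 82.2 dy 0.0108 dz 0.0075
1.62 103.3 dy 0.0084 dz 0.0101
```

>>> play_rows:
  deltas:
    - [[0,0.0117,-0.006,0,0,0,-0.55],[0,0.0117,-0.006,0,0,0,-0.55],[0,0.0117,-0.006,0,0,0,-0.55],[0,0.0117,-0.006,0,0,0,-0.55],[0,0.0117,-0.006,0,0,0,-0.55]]

```text
clock: 4.5
tool_pos: [0.5112, 0.2234, 0.1957]
tool_rot: [3.141, -0.0, 1.193]
contact_force: [0.9, 0.4, -0.0]
finger_gap: 0.226
```

>>> play_rows:
  deltas:
    - [[0,0.0129,-0.0027,0,0,0,-0.55],[0,0.0129,-0.0027,0,0,0,-0.55],[0,0.0129,-0.0027,0,0,0,-0.55],[0,0.0129,-0.0027,0,0,0,-0.55],[0,0.0129,-0.0027,0,0,0,-0.55]]

```text
clock: 4.92
tool_pos: [0.5408, 0.2115, 0.202]
tool_rot: [-3.141, 0.0, 1.193]
contact_force: [-0.4, 0.5, -0.5]
finger_gap: 0.223
```

```bash
python3 snap.py pics/c6.png 350 180 130 90
```

```text
5.0167 [0.54153134 0.21139886 0.20216703] [ 3.14070041e+00 -2.69937777e-04  1.19275975e+00] [ 0.48982973 -1.01753325 -0.07007764]
```

View pics/c6.png

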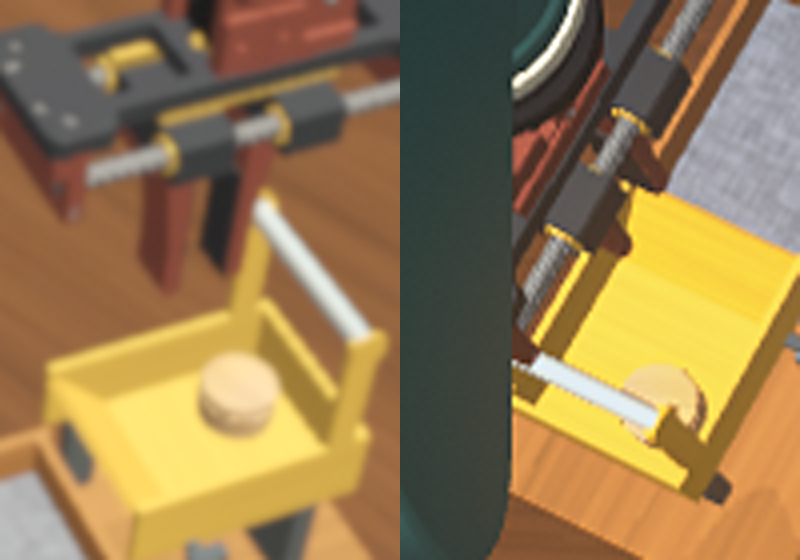

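The skip has not moved: the jaws passed over the bar, so the tips must sit higher than I assumed. I'll triangulate them here and in the previous pair of pictures.

Run:
```python
import pickle;from h import *
d=pickle.load(open("d0.pkl","rb"))
def tri(us,ut):
    n=[cv2.undistortPoints(np.array([[u]],float),d[k]["mtx"],d[k]["dist_coeffs"]).reshape(2,1) for k,u in(("scene",us),("top",ut))]
    X=cv2.triangulatePoints(d["scene"]["extrinsics"][:3],d["top"]["extrinsics"][:3],*n).ravel();X=X[:3]/X[3]
    print(X.round(4),(proj(d["scene"],X)-us).round(1),(proj(d["top"],X)-ut).round(1))
tri((391,252.5),(194,136));tri((406,248),(185,153))
print("c5");tri((422.5,252),(178,175));tri((436,248.5),(167.5,191))
for n,p in(("c6",[.5415,.2114]),("c5",[.4833,.2345])):
  for z in (.19,.205,.22):print(n,z,proj(d["scene"],p+[z]),proj(d["top"],p+[z]))
```

```text
[0.5522 0.2042 0.2072] [[-2.2 -0.2]] [[-2.   1.2]]
[0.5239 0.2146 0.2057] [[-1.7 -0.1]] [[-1.6  0.9]]
c5
[0.4921 0.2282 0.184 ] [[-2.2 -0.1]] [[-2.1  1.1]]
[0.4657 0.2403 0.183 ] [[-1.1 -0. ]] [[-1.1  0.6]]
c6 0.19 [[395.04724574 258.56799081]] [[189.34271507 146.61618256]]
c6 0.205 [[396.09639884 252.30704881]] [[187.02907873 143.63225844]]
c6 0.22 [[397.16810902 245.89379075]] [[184.63235761 140.54095663]]
c5 0.19 [[426.82493137 248.81756217]] [[170.29973924 180.12638087]]
c5 0.205 [[428.20935093 242.59086213]] [[167.60833138 177.69911812]]
c5 0.22 [[429.62221784 236.21766819]] [[164.81872373 175.18308898]]
```

The tips are really at about TCP level (z ≈ TCP + 3 mm), not 14 mm ahead of it. I'll lift, go back over the bar, and descend about 20 mm deeper.

>>> play_rows:
  deltas:
    - [[0,0,-0.03,0,0,0,0],[0,0,-0.03,0,0,0,0],[0,-0.04,0,0,0,0,0],[0,-0.04,0,0,0,0,0],[0,-0.043,0,0,0,0,0]]

```text
clock: 5.43
tool_pos: [0.4826, 0.2346, 0.2321]
tool_rot: [3.141, -0.0, 1.193]
contact_force: [-0.3, 0.2, 1.0]
finger_gap: 0.494
```

>>> play_rows:
  deltas:
    - [[0,0,0,0,0,0,0],[0,0,0.03,0,0,0,0],[0,0,0.03,0,0,0,0],[0,0,0.03,0,0,0,0],[0,0,0.03,0,0,0,0]]

```text
clock: 5.85
tool_pos: [0.4836, 0.2344, 0.1715]
tool_rot: [3.141, -0.0, 1.194]
contact_force: [0.3, -0.6, 0.0]
finger_gap: 0.5
```

>>> play_rows:
  deltas:
    - [[0,0,0.024,0,0,0,0],[0,0,0,0,0,0,-0.55],[0,0,0,0,0,0,-0.55],[0,0,0,0,0,0,-0.55],[0,0,0,0,0,0,-0.55]]

```text
clock: 6.27
tool_pos: [0.4839, 0.2347, 0.1609]
tool_rot: [3.14, -0.001, 1.193]
contact_force: [0.7, -0.0, 0.2]
finger_gap: 0.246
```

```bash
python3 snap.py pics/c7.png 380 190 130 110
```

```text
6.3667 [0.48376472 0.23463352 0.16087418] [ 3.14027849e+00 -9.77080030e-04  1.19344385e+00] [ 0.35345787 -0.04884081  0.69129975]
```

View pics/c7.png

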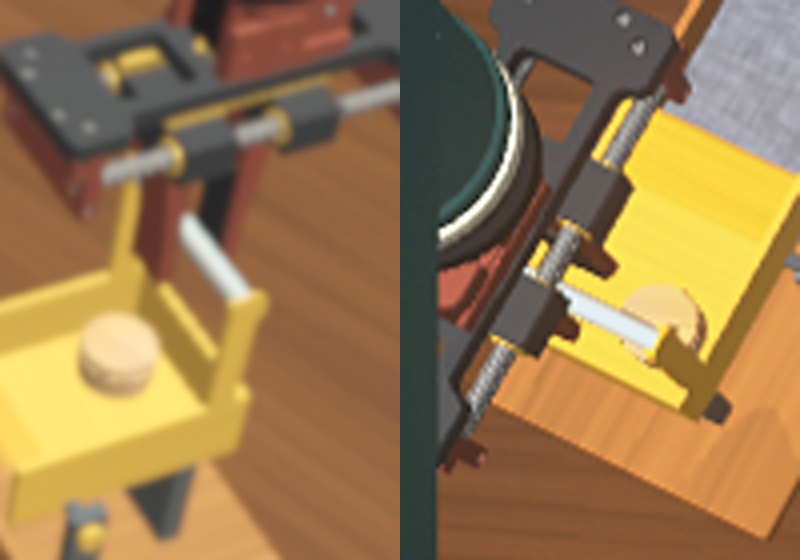

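The bar now runs between the jaws and hides the rear finger. I'll push and check that the skip follows.

>>> play_rows:
  deltas:
    - [[0,0.0117,-0.006,0,0,0,-0.55],[0,0.0117,-0.006,0,0,0,-0.55],[0,0.0117,-0.006,0,0,0,-0.55],[0,0.0117,-0.006,0,0,0,-0.55],[0,0.0117,-0.006,0,0,0,-0.55]]

```text
clock: 6.78
tool_pos: [0.5112, 0.2233, 0.1755]
tool_rot: [3.141, -0.0, 1.193]
contact_force: [-1.0, -0.0, -1.0]
finger_gap: 0.223
```

```bash
cat > q.py <<'E'
# compare skip with start picture: yellow centroid shift + tilt proxy
import pickle,sys;from workcell import manip
from h import *
d=pickle.load(open("d0.pkl","rb"))
a=manip.get_image("scene")
def pill(im):
    h=cv2.cvtColor(im["pixels"],cv2.COLOR_RGB2HSV);o=[]
    m=((h[...,1]<55)&(h[...,2]>170)).astype(np.uint8);m[:,:330]=0;m[:225]=0;m[290:]=0;m[:,460:]=0
    ys,xs=np.where(m);return (xs.mean().round(1),ys.mean().round(1),len(xs)) if len(xs) else None
print("bar blob start",pill(d["scene"]),"now",pill(a))
cv2.imwrite(sys.argv[1],a["pixels"][:,:,::-1]); s=manip.read_state();print(s["clock"],s["tool_pos"],s["contact_force"])
E
python3 q.py pics/q1.png
```

```text
bar blob start (np.float64(427.3), np.float64(247.3), 238) now (np.float64(416.7), np.float64(249.2), 161)
6.8333 [0.51288441 0.22304869 0.17604902] [ 0.03005021 -0.99592674  0.81031462]
```

The bar is moving with the jaws, from (427,247) to (417,249), so I carry on along the arc.

>>> play_rows:
  deltas:
    - [[0,0.0129,-0.0027,0,0,0,-0.55],[0,0.0129,-0.0027,0,0,0,-0.55],[0,0.0129,-0.0027,0,0,0,-0.55],[0,0.0129,-0.0027,0,0,0,-0.55],[0,0.0129,-0.0027,0,0,0,-0.55]]

```text
clock: 7.25
tool_pos: [0.541, 0.2114, 0.1817]
tool_rot: [3.142, 0.0, 1.193]
contact_force: [-0.7, 0.9, 0.0]
finger_gap: 0.227
```

>>> play_rows:
  deltas:
    - [[0,0.0131,0.0008,0,0,0,-0.55],[0,0.0131,0.0008,0,0,0,-0.55],[0,0.0131,0.0008,0,0,0,-0.55],[0,0.0131,0.0008,0,0,0,-0.55],[0,0.0131,0.0008,0,0,0,-0.55]]

```text
clock: 7.67
tool_pos: [0.5713, 0.1994, 0.1795]
tool_rot: [-3.141, 0.0, 1.193]
contact_force: [-0.5, 0.3, -0.5]
finger_gap: 0.227
```

```bash
python3 snap.py pics/c8.png 330 190 130 90; python3 q.py pics/q2.png
```

```text
7.7667 [0.57196744 0.19920923 0.1795518 ] [ 3.14077456e+00 -6.91558981e-06  1.19282605e+00] [ 0.27156655 -0.5448938   0.36924467]
bar blob start (np.float64(427.3), np.float64(247.3), 238) now (np.float64(379.4), np.float64(252.0), 224)
7.8167 [0.57127763 0.19942588 0.17956887] [-0.20353541 -0.22120453 -1.17726948]
```

View pics/c8.png

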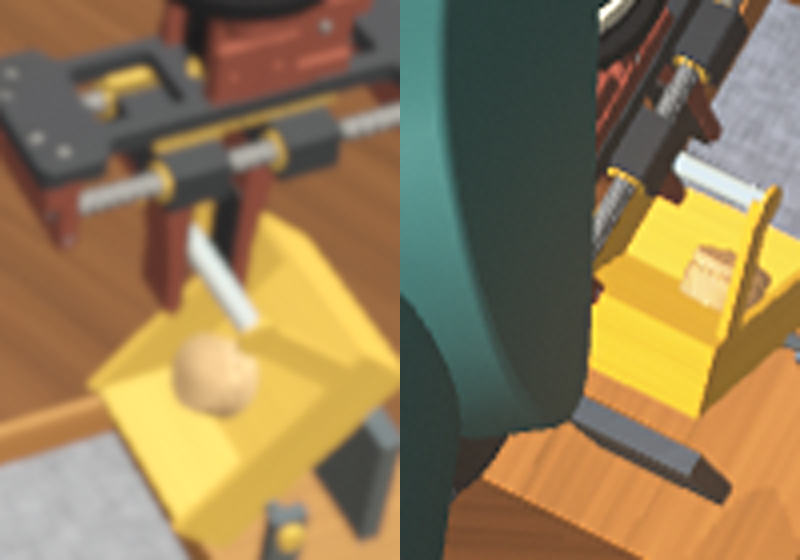

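The skip is tilted about 0.75 rad with the bar held between the jaws, and the box has started down the chute. I'll continue to the stop.

>>> play_rows:
  deltas:
    - [[0,0.0124,0.0043,0,0,0,-0.55],[0,0.0124,0.0043,0,0,0,-0.55],[0,0.0124,0.0043,0,0,0,-0.55],[0,0.0124,0.0043,0,0,0,-0.55],[0,0.0124,0.0043,0,0,0,-0.55]]

```text
clock: 8.23
tool_pos: [0.6001, 0.188, 0.1687]
tool_rot: [3.142, 0.0, 1.193]
contact_force: [1.2, 0.2, -0.1]
finger_gap: 0.224
```

>>> play_rows:
  deltas:
    - [[0,0.0108,0.0075,0,0,0,-0.55],[0,0.0108,0.0075,0,0,0,-0.55],[0,0.0108,0.0075,0,0,0,-0.55],[0,0.0108,0.0075,0,0,0,-0.55],[0,0.0108,0.0075,0,0,0,-0.55]]

```text
clock: 8.65
tool_pos: [0.625, 0.1781, 0.1497]
tool_rot: [-3.141, 0.0, 1.193]
contact_force: [-0.3, -0.0, -0.2]
finger_gap: 0.225
```

>>> play_rows:
  deltas:
    - [[0,0.0084,0.0101,0,0,0,-0.55],[0,0.0084,0.0101,0,0,0,-0.55],[0,0.0084,0.0101,0,0,0,-0.55],[0,0.0084,0.0101,0,0,0,-0.55],[0,0.0084,0.0101,0,0,0,-0.55]]

```text
clock: 9.07
tool_pos: [0.6442, 0.1705, 0.1244]
tool_rot: [-3.141, 0.0, 1.194]
contact_force: [1.2, 0.0, -0.1]
finger_gap: 0.223
```

>>> play_rows:
  deltas:
    - [[0,0,0,0,0,0,-0.55],[0,0,0,0,0,0,-0.55],[0,0,0,0,0,0,-0.55],[0,0,0,0,0,0,-0.55],[0,0,0,0,0,0,-0.55]]

```text
clock: 9.48
tool_pos: [0.6441, 0.1708, 0.1254]
tool_rot: [3.141, -0.0, 1.194]
contact_force: [0.4, 0.2, 0.2]
finger_gap: 0.226
```

```bash
python3 snap.py pics/c9.png 300 200 160 70
```

```text
9.5833 [0.64412589 0.17074054 0.12534995] [ 3.14118819e+00 -1.63178651e-04  1.19360562e+00] [ 0.42179646  0.3596522  -0.12843359]
```

View pics/c9.png

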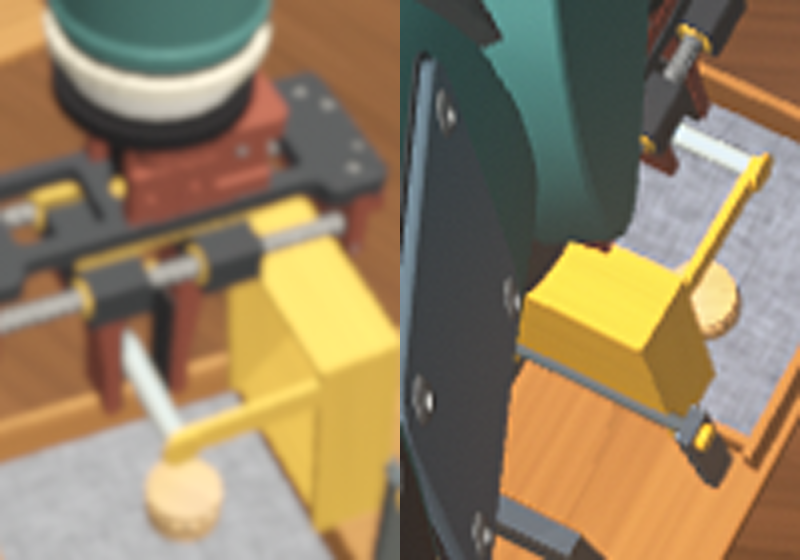

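The skip is on its stop and the box lies on the felt, at top ≈ (237,145). I'll reverse the arc slowly, keeping the bar between slightly narrower jaws.

>>> play_rows:
  deltas:
    - [[0,-0.0084,-0.0101,0,0,0,-0.63],[0,-0.0084,-0.0101,0,0,0,-0.63],[0,-0.0084,-0.0101,0,0,0,-0.63],[0,-0.0084,-0.0101,0,0,0,-0.63],[0,-0.0084,-0.0101,0,0,0,-0.63]]

```text
clock: 10.0
tool_pos: [0.6256, 0.1778, 0.152]
tool_rot: [3.138, -0.0, 1.193]
contact_force: [2.9, -3.6, 2.3]
finger_gap: 0.183
```

>>> play_rows:
  deltas:
    - [[0,-0.0108,-0.0075,0,0,0,-0.63],[0,-0.0108,-0.0075,0,0,0,-0.63],[0,-0.0108,-0.0075,0,0,0,-0.63],[0,-0.0108,-0.0075,0,0,0,-0.63],[0,-0.0108,-0.0075,0,0,0,-0.63]]

```text
clock: 10.42
tool_pos: [0.5983, 0.1889, 0.1694]
tool_rot: [-3.14, -0.0, 1.193]
contact_force: [0.3, 0.2, -0.1]
finger_gap: 0.186
```

```bash
python3 q.py pics/q3.png
```

```text
bar blob start (np.float64(427.3), np.float64(247.3), 238) now (np.float64(367.0), np.float64(255.4), 250)
10.4667 [0.59723344 0.18927743 0.16984566] [-1.1813022   0.09059809  0.10465463]
```

>>> play_rows:
  deltas:
    - [[0,-0.0124,-0.0043,0,0,0,-0.63],[0,-0.0124,-0.0043,0,0,0,-0.63],[0,-0.0124,-0.0043,0,0,0,-0.63],[0,-0.0124,-0.0043,0,0,0,-0.63],[0,-0.0124,-0.0043,0,0,0,-0.63]]

```text
clock: 10.88
tool_pos: [0.5695, 0.2, 0.1796]
tool_rot: [-3.14, 0.001, 1.194]
contact_force: [0.1, 0.5, -0.2]
finger_gap: 0.184
```

```bash
python3 q.py pics/q4.png
```

```text
bar blob start (np.float64(427.3), np.float64(247.3), 238) now (np.float64(376.4), np.float64(252.3), 196)
10.9333 [0.5685286  0.20043304 0.18000523] [-0.56193103  0.83812934  0.92988121]
```

>>> play_rows:
  deltas:
    - [[0,-0.0131,-0.0008,0,0,0,-0.63],[0,-0.0131,-0.0008,0,0,0,-0.63],[0,-0.0131,-0.0008,0,0,0,-0.63],[0,-0.0131,-0.0008,0,0,0,-0.63],[0,-0.0131,-0.0008,0,0,0,-0.63]]

```text
clock: 11.35
tool_pos: [0.5393, 0.212, 0.1816]
tool_rot: [-3.141, 0.0, 1.193]
contact_force: [-0.3, 0.1, 0.2]
finger_gap: 0.183
```

```bash
python3 q.py pics/q5.png
```

```text
bar blob start (np.float64(427.3), np.float64(247.3), 238) now (np.float64(398.7), np.float64(249.8), 162)
11.4 [0.53794738 0.21244317 0.18164195] [-1.70135614  0.69647955 -0.61248968]
```

>>> play_rows:
  deltas:
    - [[0,-0.0129,0.0027,0,0,0,-0.63],[0,-0.0129,0.0027,0,0,0,-0.63],[0,-0.0129,0.0027,0,0,0,-0.63],[0,-0.0129,0.0027,0,0,0,-0.63],[0,-0.0129,0.0027,0,0,0,-0.63]]

```text
clock: 11.82
tool_pos: [0.5094, 0.2238, 0.1747]
tool_rot: [-3.141, 0.0, 1.193]
contact_force: [-0.8, -0.1, -0.6]
finger_gap: 0.186
```

```bash
python3 q.py pics/q6.png
```

```text
bar blob start (np.float64(427.3), np.float64(247.3), 238) now (np.float64(416.8), np.float64(249.2), 148)
11.8667 [0.50780603 0.22420772 0.17431435] [-2.25079137  1.76579755 -0.63142818]
```

>>> play_rows:
  deltas:
    - [[0,-0.0075,0.0038,0,0,0,-0.63],[0,-0.0075,0.0038,0,0,0,-0.63],[0,-0.0075,0.0038,0,0,0,-0.63],[0,-0.0075,0.0038,0,0,0,-0.63],[0,-0.0075,0.0038,0,0,0,-0.63]]

```text
clock: 12.28
tool_pos: [0.4926, 0.2307, 0.1653]
tool_rot: [3.141, -0.0, 1.193]
contact_force: [-0.6, 1.1, -1.2]
finger_gap: 0.185
```

>>> play_rows:
  deltas:
    - [[0,-0.0042,0.0022,0,0,0,-0.63],[0,-0.0042,0.0022,0,0,0,-0.63],[0,-0.0042,0.0022,0,0,0,-0.63],[0,-0.0042,0.0022,0,0,0,-0.63],[0,-0.0042,0.0022,0,0,0,-0.63]]

```text
clock: 12.7
tool_pos: [0.4829, 0.2344, 0.1599]
tool_rot: [-3.142, 0.0, 1.193]
contact_force: [-1.5, 0.3, -0.3]
finger_gap: 0.185
```

>>> play_rows:
  deltas:
    - [[0,0,0,0,0,0,-0.63],[0,0,0,0,0,0,-0.63],[0,0,0,0,0,0,-0.63]]

```text
clock: 12.95
tool_pos: [0.483, 0.2344, 0.16]
tool_rot: [-3.142, 0.0, 1.193]
contact_force: [-1.3, 0.4, -0.7]
finger_gap: 0.187
```

```bash
python3 q.py pics/q7.png
```

```text
bar blob start (np.float64(427.3), np.float64(247.3), 238) now (np.float64(429.8), np.float64(250.3), 153)
13.0 [0.48302669 0.2343972  0.16000454] [-0.95018443  0.23276536 -0.10797188]
```

>>> play_rows:
  deltas:
    - [[0,-0.002,0.001,0,0,0,-0.6],[0,-0.002,0.001,0,0,0,-0.55],[0,-0.002,0.001,0,0,0,-0.5],[0,0,0,0,0,0,-0.4],[0,0,0,0,0,0,-0.3]]

```text
clock: 13.42
tool_pos: [0.4803, 0.2356, 0.1585]
tool_rot: [3.141, 0.0, 1.194]
contact_force: [0.2, 1.0, 0.3]
finger_gap: 0.33
```

>>> play_rows:
  deltas:
    - [[0,0.002,0,0,0,0,0],[0,0,0,0,0,0,0],[0,0,0,0,0,0,0],[0,0,0,0,0,0,0],[0,0,-0.02,0,0,0,0]]

```text
clock: 13.83
tool_pos: [0.4798, 0.2347, 0.1672]
tool_rot: [-3.139, 0.002, 1.193]
contact_force: [-0.1, -1.2, 0.3]
finger_gap: 0.5
```

>>> play_rows:
  deltas:
    - [[0,0,-0.04,0,0,0,0],[0,0,-0.05,0,0,0,0],[0,0,-0.06,0,0,0,0],[0,0,-0.06,0,0,0,0],[0,0,-0.04,0,0,0,0]]

```text
clock: 14.25
tool_pos: [0.482, 0.2355, 0.2973]
tool_rot: [3.139, -0.002, 1.193]
contact_force: [0.4, 0.4, 0.4]
finger_gap: 0.499
```

>>> play_rows:
  deltas:
    - [[0.04,-0.06,0,0,0,0,0],[0.04,-0.06,0,0,0,0,0],[0.04,-0.06,0,0,0,0,0],[0.04,-0.06,0,0,0,0,0],[0.04,-0.04,0,0,0,0,0]]

```text
clock: 14.67
tool_pos: [0.3856, 0.3811, 0.2946]
tool_rot: [-3.141, -0.0, 1.194]
contact_force: [0.2, -0.1, 0.2]
finger_gap: 0.502
```

>>> play_rows:
  deltas:
    - [[0.04,0,0,0,0,0,0],[0.04,0,0,0,0,0,0],[0,0,0,0,0,0,0],[0,0,0,0,0,0,0],[0,0,0,0,0,0,0]]

```text
clock: 15.08
tool_pos: [0.4023, 0.4161, 0.2937]
tool_rot: [-3.141, 0.001, 1.193]
contact_force: [-0.5, 0.6, -0.0]
finger_gap: 0.501
```

```bash
python3 q.py pics/q8.png
python3 - <<'E'
from workcell import manip
import cv2,numpy as np,pickle
from h import *
d=pickle.load(open("d0.pkl","rb"))
a=cv2.imread("pics/q8.png");t=manip.get_image("top");b=t["pixels"][:,:,::-1]
cv2.imwrite("pics/f.png",np.hstack([cv2.resize(a[100:400,160:460],(400,400)),cv2.resize(b[60:300,90:500],(400,234),interpolation=cv2.INTER_AREA).copy() if 0 else cv2.copyMakeBorder(cv2.resize(b[60:300,90:500],(400,234)),0,166,0,0,cv2.BORDER_CONSTANT)]))
h=cv2.cvtColor(t["pixels"],cv2.COLOR_RGB2HSV)
m=(cv2.absdiff(t["pixels"],d["top"]["pixels"]).max(2)>40).astype(np.uint8);m[:,:205]=0;m[:,300:]=0;m[:80]=0;m[200:]=0
n,l,s,c=cv2.connectedComponentsWithStats(m);k=1+np.argmax(s[1:,4]);print(s[k],c[k]);P=ray(t,[c[k]],.03)[0]
v=P[:2]-[.544,.209];y=-.378;print("box feeder xy",v@[np.cos(y),np.sin(y)],v@[-np.sin(y),np.cos(y)])
E
```

```text
bar blob start (np.float64(427.3), np.float64(247.3), 238) now (np.float64(427.2), np.float64(247.2), 234)
15.1333 [0.40230169 0.41585086 0.29365621] [-0.53163948 -0.4344025   0.33541139]
[226 135  20  20 312] [235.17948718 144.5       ]
box feeder xy 0.0691433951332273 -0.015555343792487176
```

View pics/f.png

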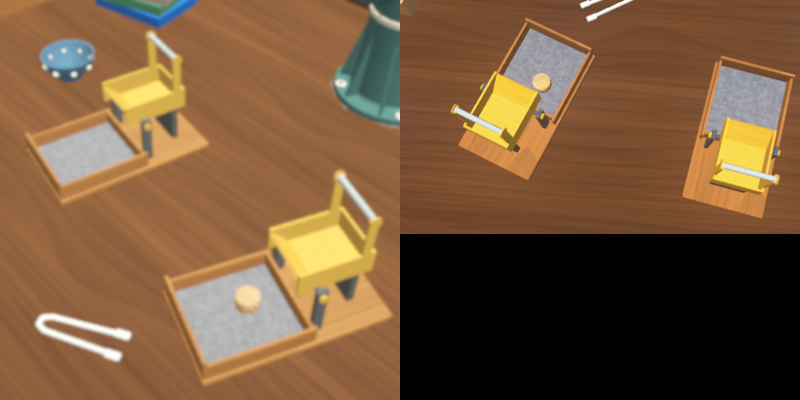

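The skip is upright with its bar back at (427,247), the box is on the felt, the spare skip has not moved, and the arm is clear.

```bash
python3 -c "
from workcell import manip
print(manip.hand_in())"
```

```text
the job is handed in; nothing more can be done
None
```

I tipped the loaded skip over to its stop, so the pill box slid into the felt tray. I then brought the skip back upright with the push bar held loosely between the jaws, and handed the job in at about 15 s.

**Last checks before hand-in:**
- **Skip:** the push bar is back within 0.1 px of its starting image position, so the skip is on its rest.
- **Pill box:** it lies in the tray at about x = 69 mm, y = -16 mm in the feeder frame.
- **Empty skip:** it looks upright and untouched in both views.
- **Arm:** it is clear of everything, and the measured forces are at noise level.
- **Return speed:** I had no direct reading of the skip's tilt or speed. The arm followed the bar's arc at about 0.65 rad/s and slower near the rest, and the bar stayed between the jaws.

**What disagreed:** the first push passed over the bar without moving the skip. In the images the fingertips were about level with the reported TCP (tool centre point), not 14 mm ahead of it as specified. I went about 20 mm deeper on the second try and it worked.

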